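# Snap the grating top onto its catch tub

### The job

Get the grater ready for use: pick up the grating top (the domed one covered with small raised teeth, not the flat slicing top with the single slanting blade) and push it straight down onto the catch tub, over its two spring hooks, until both ends have clicked in and it sits level, held down on the soft sealing strips. Go by feel: press firmly enough to click both ends, but not so hard that the seals are squashed flat or the plastic is forced, then let go. Leave the slicing top, the bowl, the salt shaker and the pepper mill where they are.

Things in the scene. Friction and masses are not known exactly. Their poses are not given: they have to be found in the camera images.
- grater_mid (a point): Centre of the GRATING top: loose grey frame, domed steel plate with small raised teeth; 52 mm wide (x) by 132 mm long (y) by 30 mm high, about 0.15 kg, upright on the worktop; this point is 15 mm above its underside. Grasp its flat long sides (vertical, 27 mm high) near mid-length, fingers closing along x. A lip 4 mm thick, 34 mm wide juts from the underside at each end, 150 mm over both.
- grater_end_a (a point): Top of the grating top's solid flat thumb rest (50 x 16 mm) at its +y end: 58 mm from the centre along y, 30 mm above its underside. A place to press on that end, clear of the hooks below it.
- grater_end_b (a point): The same at its -y end, 58 mm from the centre. The top fits the tub either way round.
- slicer_mid (a point): Centre (15 mm above the underside) of the SLICING top: same grey frame and size as the grating top, but a flat steel plate with one slanting blade and slot. Not wanted; leave it alone.
- tub: Grey plastic catch tub, open on top, 63 mm wide (x) by 148 mm long (y), fast to the worktop by its suction foot; origin at the centre of its underside. The top goes on with its y along the tub's y, lips over the two end walls (62 mm high). Up to 30 mm either side of the middle the long walls are only 44 mm high: room for the fingers. Contact forces over 50 N crack it.
- tub_seat (a point): Where the centre of the top's underside is when home, 65 mm above the tub's underside. Guide cheeks along the long sides, 40 to 74 mm either side of the middle, reach 74 mm up, flared mouths 78 mm, 1.5 mm play per side. A black rubber seal strip on each end wall meets the lip 2 mm above home, pushes back 3.5 N per mm (7 N an end at home); it must not be squashed over 2.5 mm past home.
- hook_a (a joint): Spring hook at the tub's +y end: tongue 22 mm wide, 1.5 mm outside the lip; its nose juts 3.5 mm over the lip of a top that is home; ramp on top, its upper end 15 mm above where the lip's underside is at home. Value: bend outward in rad, 0 at rest, about 0.09 while the lip squeezes past, then it springs back to 0 (click) and holds the lip down against the seal.
- hook_b (a joint): The same hook at the tub's -y end. Passing both ramps takes about 8 to 14 N in all, varying with friction; then the seals push back, and both ends have clicked at some 13 to 17 N. Seals are squashed at about 30 N spread evenly, about 16 N pressed on one end alone; about 10 N on one end clicks it.
- bowl_right: Blue bowl, 140 mm across, 62 mm high, bystander; origin at the centre of its underside.
- salt_shaker: Salt shaker, 44 mm across, 90 mm high, bystander; origin at the centre of its underside.
- pepper_mill: Wooden pepper mill, 58 mm across, 155 mm high, bystander; origin at the centre of its underside.

How it is judged:
At the end, for the whole second after the job is handed in: The grating top sits upright in the tub, centred within 4 mm and in line within 0.08 rad, neither end more than 2 mm above home, and both hooks have sprung back (bent less than 0.05 rad) over its lips (x of grater_mid in the frame of tub between -0.004 and 0.004 m and y of grater_mid in the frame of tub between -0.004 and 0.004 m and z of each of grater_end_a, grater_end_b in the frame of tub below 0.097 m and angle between grater_mid's own z axis and vertical below 0.1 rad and angle between the y axis of grater_mid and the y axis of tub, either way round below 0.08 rad and value of joint each of hook_a, hook_b below 0.05 rad); the robot touches nothing.
It fails at once if a sealing strip is squashed flat (an end is pushed more than 2.5 mm below home) (horizontal distance between grater_mid and tub_seat below 0.03 m and z of any of grater_end_a, grater_end_b in the frame of tub below 0.0925 m).
It fails at once if the top is forced: it presses on the tub and its hooks with more than 50 N (contact force between grater and tub above 50 N).
It fails at once if the robot leans on the tub with more than 50 N (contact force between the arm and tub above 50 N).
It fails at once if the slicing top is moved more than 25 mm (distance of slicer_mid from where it was at the start of the episode above 0.025 m).
It fails at once if the bowl, the salt shaker or the pepper mill is moved more than 30 mm (distance of any of bowl_right, salt_shaker, pepper_mill from where it was at the start of the episode above 0.03 m).
It also fails if it takes over 48 s, if anything falls off the work surface, if the arm or the gripper's body presses on something with over 40 N, if the wrist force passes 120 N, or if a joint passes its speed limit or range.

### The arm

A 6-joint arm with a two-finger parallel gripper is mounted at the origin on a cart in front of the work surface, level with it; the furniture and walls round the work are solid. World frame = base frame: x ahead of the robot, y to its left, z up, the work surface at z = 0. Lengths are in m, angles in rad, forces in N, time in s.
With the tool pointing down it reaches from about 0.275 to 0.75 m from the base axis. Payload 10.2 kg.
Tool frame: the origin (TCP) lies between the finger pads; the fingertips stand 19 mm ahead of it and the grasp point (between the pads) is the TCP; z points along the fingers, y is the line along which they close (so a half turn about z gives the same grasp; the last joint's range is limited). The gripper opens to 88 mm and grips with 3 to 60 N. Pads are 18 mm wide; open, the fingers measure 123 mm over their backs; the gripper's body (75 mm by 187 mm) begins 45 mm behind the grasp point.
Start: joints at [-0.223, 0.313, 1.498, -0, 1.331, -0.223], TCP at [0.525, -0, 0.258] pointing down, gripper open.
Joint ranges: [-2.94, 2.94], [-0.97, 2.17], [0.19, 2.56], [-1.23, 4.37], [0.02, 3.11], [-2.88, 2.88]. Speed limits (rad/s): [2.39, 2.39, 3.01, 3.14, 3.14, 3.14].

### API

Orientations are given as a rotation vector (axis times angle).
In Python, from bench import robot gives the robot as it stands.
- The arm moves only by the tool send_rows, never from a script. Its argument "steps" is a list of rows, each an object of numbers: "x", "y", "z": the shift along the tool's x, y, z in cm; "rx", "ry", "rz": the turn, a rotation vector about the tool's x, y, z in rad; "grip": the opening in per cent of the stroke, from 0 (shut) to 100 (fully open). A call has 1 to 20 rows; each row is the pose to reach, as a shift and turn from the pose commanded when the call began, along the tool's axes at that moment; what a row does not reach only later rows make up. A row lasts 1/10 s, in which the tool goes at most 50 mm and 8.59 degrees, less where a joint would pass 70% of its speed; a pose out of reach is approached as far as the arm can. A call with a gripper value outside its range is refused whole. The fingers move at their own pace and stop on an object; "newtons" is the grip in N (left out, the last holds). Time passes only in rows, so rows that repeat a pose let the fingers close. It gives the time, the measured TCP pose, the force, the opening and the grip force at its end, in the units of the state.
- robot.observe(): the state, without advancing time (a new reading comes with each control period).
- robot.snapshot(name): name is "scene" or "side" or "wrist"; returns a dict with "img" (420x560x3 uint8, red, green, blue), "z_map" (420x560 float32, m along the optical axis (not along the pixel's ray), 0 where there is no reading), "fx", "fy", "cx", "cy" (pixels), "world_to_cam" (4x4, takes a point from world to camera coordinates). Camera axes: x right, y up, looking along -z (the intrinsics and any distortion apply to the point x, -y, -z); pixel columns grow to the right and rows downward; lengths in m; the calibration is good to about 2 mm. The wrist camera is an equidistant fisheye: a pixel r from the principal point sees the ray r / f radians off the axis. A picture is of the moment at which its call begins.
- robot.close_job(): hands the job in; it is judged then, once.
The state is a dict: "clock": time; "qpos": joint angles; "qvel": joint speeds; "tau": joint torques, N m; "position": TCP position; "tool_rot": TCP orientation; "wrist_force": force on the tool from outside, world axes, zero at the start; "torque": the same for the moment, N m; "finger_gap": finger opening in m; "grip_force": force on a finger pad.
Only numpy, scipy, OpenCV 4.12 (cv2) and the standard library are available. Lean on these libraries where they do the work, as an engineer would, in place of code of your own. Each camera call takes 0.05 s, during which the arm holds its last target. There are 200 camera calls.

## Working session

There is one attempt and no reset: what is moved stays moved. The work goes in short steps, Python scripts to look and compute and a tool call to move; the robot and the scene stay as the last step left them, time stands still between calls to the robot, and variables do not carry over. Pictures are saved under pics/ and viewed, at most 10 in all, crops included, and the job is handed in when it is done.

Besides the shell and the picture viewer there is one more tool, called after "Request:" as name([rows], argument=value, ...), one row to a line, values as JSON. send_rows: Moves the arm, as the interface text tells. Its arguments: {"type":"object","properties":{"steps":{"type":"array"},"newtons":{"type":"number"}},"required":["steps"]}

```bash
mkdir -p pics; ls; cat > h.py <<'E'
import numpy as np, cv2
from bench import robot
def cloud(s):
    z=s["z_map"]; v,u=np.mgrid[:z.shape[0],:z.shape[1]]
    P=np.stack([(u-s["cx"])/s["fx"]*z,-(v-s["cy"])/s["fy"]*z,-z,np.ones_like(z)],-1)
    W=P@np.linalg.inv(s["world_to_cam"]).T
    W=W[...,:3]; W[z==0]=np.nan
    return W
def save(n,im): cv2.imwrite(f"pics/{n}.png",cv2.cvtColor(im,cv2.COLOR_RGB2BGR))
E
python3 - <<'E'
from h import *
for n in("scene","side"):
    s=robot.snapshot(n); save(n,s["img"]); np.savez(n+".npz",**s)
    print(n,s["fx"],np.linalg.inv(s["world_to_cam"]).round(3))
o=robot.observe(); print({k:np.round(v,3) for k,v in o.items()})
E
```

```text
pics
scene 432.67169954812476 [[ 0.656  0.514 -0.553 -0.096]
 [-0.755  0.429 -0.496 -0.576]
 [-0.018  0.742  0.67   0.868]
 [ 0.     0.     0.     1.   ]]
side 453.1759901707514 [[ 0.923  0.195 -0.332  0.12 ]
 [-0.385  0.463 -0.798 -1.064]
 [-0.002  0.865  0.502  0.766]
 [ 0.     0.     0.     1.   ]]
{'clock': np.float64(0.1), 'qpos': array([-0.223,  0.313,  1.498, -0.   ,  1.331, -0.223]), 'qvel': array([-0.   , -0.003, -0.004, -0.001, -0.001, -0.001]), 'tau': array([ 3.0000e-03, -4.0281e+01, -2.5265e+01,  7.0000e-02,  3.4000e-02,
       -0.0000e+00]), 'position': array([0.525, 0.   , 0.257]), 'tool_rot': array([-2.221e+00, -2.221e+00,  1.000e-03]), 'wrist_force': array([ 0.19 , -0.402, -0.979]), 'torque': array([-0.027,  0.071,  0.046]), 'grip_force': np.float64(0.0), 'finger_gap': np.float64(0.088)}
```

View pics/scene.png

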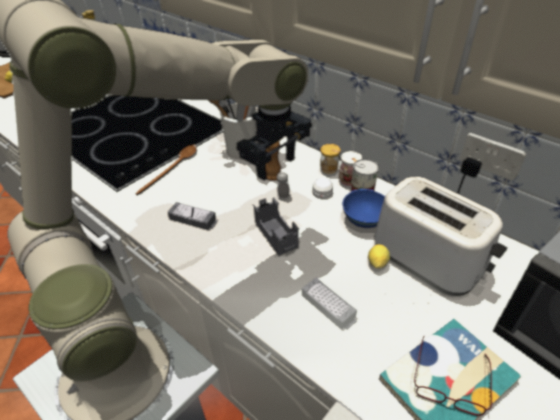

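View pics/side.png

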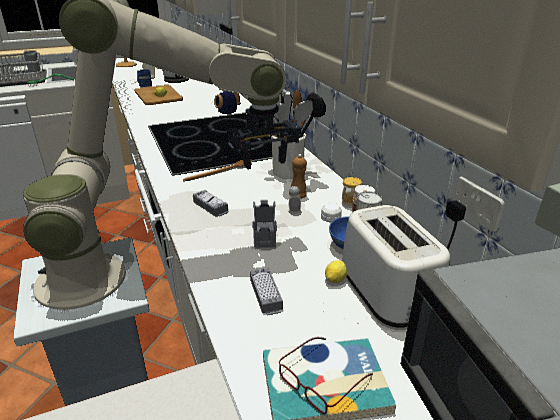

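The grating top is the toothed one at scene (329,301) and side (267,290). The slicer is at scene (192,215) and the tub at scene (275,227) and side (264,222). Next I measure the grater and the tub.

```bash
python3 - <<'E'
from h import *
for n,boxes in (("scene",{"grater":(295,270,365,335),"tub":(245,195,305,260),"slicer":(160,198,222,232)}),("side",{"grater":(240,255,295,320),"tub":(240,192,285,255)})):
    s=dict(np.load(n+".npz")); W=cloud(s)
    print(n,"table z",np.nanmedian(W[330:345,380:400,2] if n=="scene" else W[300:320,210:235,2]))
    for k,(a,b,c,d) in boxes.items():
        P=W[b:d,a:c].reshape(-1,3)
        for lo,hi in ((.012,.045),(.02,.045),(.05,.095)):
            Q=P[(P[:,2]>lo)&(P[:,2]<hi)]
            if len(Q)<30: continue
            m=Q[:,:2].astype(np.float32); r=cv2.minAreaRect(m)
            print(k,lo,len(Q),"rect",np.round(r[0],4),np.round(r[1],4),round(r[2],1),"z95",np.percentile(Q[:,2],[50,95,99]).round(4),"ext",np.percentile(m,[1,99],axis=0).round(4).tolist())
E
```

```text
scene table z -0.000515300064058144
grater 0.012 1219 rect [ 0.4282 -0.244 ] [0.1335 0.0539] 83.2 z95 [0.0277 0.0317 0.033 ] ext [[0.3962, -0.3103], [0.4574, -0.1789]]
grater 0.02 1104 rect [ 0.4283 -0.244 ] [0.1336 0.0536] 83.0 z95 [0.0281 0.0317 0.033 ] ext [[0.3971, -0.3098], [0.4575, -0.1789]]
tub 0.012 683 rect [0.5489 0.0358] [0.2416 0.1116] 47.6 z95 [0.0291 0.0434 0.0444] ext [[0.4688, -0.0735], [0.6546, 0.0925]]
tub 0.02 514 rect [0.543  0.0316] [0.2294 0.1059] 50.4 z95 [0.0328 0.0436 0.0445] ext [[0.4688, -0.0738], [0.5723, 0.0847]]
tub 0.05 486 rect [0.5228 0.0067] [0.1633 0.0689] 68.8 z95 [0.0639 0.0783 0.0801] ext [[0.4681, -0.0729], [0.5741, 0.0846]]
slicer 0.012 712 rect [0.4174 0.241 ] [0.058  0.1343] 19.9 z95 [0.0268 0.0306 0.0317] ext [[0.3745, 0.1738], [0.459, 0.3041]]
slicer 0.02 616 rect [0.418  0.2414] [0.0566 0.134 ] 20.7 z95 [0.0272 0.0306 0.0318] ext [[0.3752, 0.1742], [0.4587, 0.3045]]
side table z 0.001205413277629186
grater 0.012 890 rect [ 0.4292 -0.2416] [0.1358 0.0529] 83.0 z95 [0.0293 0.0332 0.0343] ext [[0.3974, -0.3082], [0.4579, -0.1764]]
grater 0.02 809 rect [ 0.4293 -0.2416] [0.1357 0.0528] 82.8 z95 [0.0297 0.0333 0.0343] ext [[0.3978, -0.3079], [0.4583, -0.1762]]
tub 0.012 455 rect [0.5219 0.005 ] [0.1602 0.0609] 69.3 z95 [0.0268 0.0432 0.0446] ext [[0.4707, -0.072], [0.5713, 0.0836]]
tub 0.02 304 rect [0.5219 0.005 ] [0.1602 0.0609] 69.3 z95 [0.0329 0.0436 0.0447] ext [[0.4706, -0.0721], [0.5715, 0.084]]
tub 0.05 384 rect [0.5223 0.01  ] [0.1667 0.0678] 70.2 z95 [0.0644 0.0807 0.0828] ext [[0.4686, -0.07], [0.5734, 0.0847]]
```

Request:
send_rows([
  {"x":-3,"y":-1.2,"z":1,"rz":0.02,"grip":100},
  {"x":-7,"y":-2.8,"z":3,"rz":0.05},
  {"x":-11.5,"y":-4.6,"z":5,"rz":0.07},
  {"x":-16,"y":-6.4,"z":7,"rz":0.09},
  {"x":-20,"y":-8,"z":9,"rz":0.11},
  {"x":-23,"y":-9.2,"z":9.7,"rz":0.12},
  {"x":-24.3,"y":-9.6,"z":9.7,"rz":0.122},
  {"x":-24.3,"y":-9.6,"z":9.7,"rz":0.122},
  {"x":-24.3,"y":-9.6,"z":9.7,"rz":0.122},
])

```text
invalid input
```

```bash
python3 - <<'E'
from h import *
s=robot.snapshot("wrist"); save("w1",s["img"]); np.savez("w1.npz",**s)
print(s["fx"],s["cx"],s["cy"],np.linalg.inv(s["world_to_cam"]).round(3))
for n in("scene","side"):
    t=robot.snapshot(n); np.savez(n+"2.npz",**t)
    W=cloud(t); a,b,c,d=(235,185,315,260) if n=="scene" else (235,185,290,255)
    P=W[b:d,a:c].reshape(-1,3)
    for lo,hi in ((.05,.07),(.055,.095)):
        Q=P[(P[:,2]>lo)&(P[:,2]<hi)&(P[:,0]<.6)]; print(n,len(Q),cv2.minAreaRect(Q[:,:2].astype(np.float32)),np.percentile(Q[:,2],[50,99]))
E
```

```text
325.19226210127806 278.2460945762992 209.68714870446757 [[ 1.     0.     0.001  0.525]
 [-0.     0.953  0.302  0.079]
 [-0.001 -0.302  0.953  0.386]
 [ 0.     0.     0.     1.   ]]
scene 334 ((0.5223414301872253, 0.006396971642971039), (0.16273672878742218, 0.06423679739236832), 69.22354888916016) [0.05996698 0.06979423]
scene 402 ((0.5223512053489685, 0.006945893168449402), (0.1637699156999588, 0.0679120272397995), 69.22895812988281) [0.0667347 0.0807435]
side 262 ((0.5226371884346008, 0.008661285042762756), (0.16195222735404968, 0.06253837794065475), 69.18022918701172) [0.05959268 0.06989971]
side 318 ((0.5221126079559326, 0.008887171745300293), (0.16637611389160156, 0.0678131952881813), 70.00922393798828) [0.06772809 0.08316078]
```

View pics/w1.png

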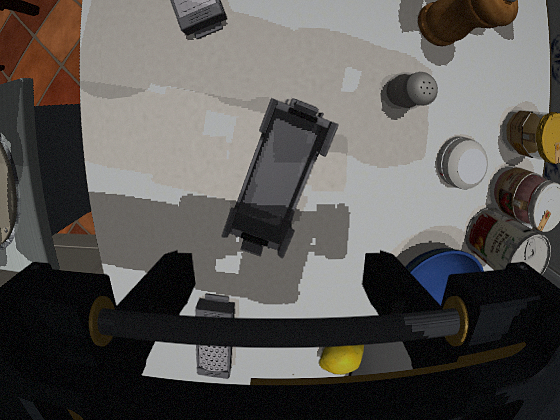

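The move was refused, so the arm is still at its start pose. The wrist view shows the whole tub around (280,175) and the grater at (213,340). I'll resend the move with every field in each row.

Request:
send_rows([
  {"x":-3,"y":-1.2,"z":1,"rx":0,"ry":0,"rz":0.02,"grip":100},
  {"x":-7,"y":-2.8,"z":3,"rx":0,"ry":0,"rz":0.05,"grip":100},
  {"x":-11.5,"y":-4.6,"z":5,"rx":0,"ry":0,"rz":0.07,"grip":100},
  {"x":-16,"y":-6.4,"z":7,"rx":0,"ry":0,"rz":0.09,"grip":100},
  {"x":-20,"y":-8,"z":9,"rx":0,"ry":0,"rz":0.11,"grip":100},
  {"x":-23,"y":-9.2,"z":9.7,"rx":0,"ry":0,"rz":0.12,"grip":100},
  {"x":-24.3,"y":-9.6,"z":9.7,"rx":0,"ry":0,"rz":0.122,"grip":100},
  {"x":-24.3,"y":-9.6,"z":9.7,"rx":0,"ry":0,"rz":0.122,"grip":100},
  {"x":-24.3,"y":-9.6,"z":9.7,"rx":0,"ry":0,"rz":0.122,"grip":100},
], newtons=40)

```text
clock: 1.15
position: [0.4296, -0.2422, 0.1612]
tool_rot: [2.352, 2.082, 0.001]
wrist_force: [0.6, -0.2, -0.2]
finger_gap: 0.0881
grip_force: 0.0
```

```bash
cat >> h.py <<'E'
def wcloud(s):
    z=s["z_map"]; v,u=np.mgrid[:z.shape[0],:z.shape[1]]
    dx,dy=(u-s["cx"]),(v-s["cy"]); r=np.hypot(dx,dy)+1e-9; th=r/s["fx"]
    t=np.tan(np.minimum(th,1.5))/r
    P=np.stack([dx*t*z,-dy*t*z,-z,np.ones_like(z)],-1)
    W=(P@np.linalg.inv(s["world_to_cam"]).T)[...,:3]; W[(z==0)|(th>1.4)]=np.nan
    return W
E
python3 - <<'E'
from h import *
o=robot.observe(); print({k:np.round(o[k],4) for k in("clock","position","tool_rot","finger_gap")})
W=wcloud(dict(np.load("w1.npz")))
P=W[85:265,210:350].reshape(-1,3)
print("table",np.nanmedian(W[90:110,100:160,2]))
for lo,hi in ((.05,.07),(.055,.095),(.055,.068)):
    Q=P[(P[:,2]>lo)&(P[:,2]<hi)]; print(len(Q),cv2.minAreaRect(Q[:,:2].astype(np.float32)),np.percentile(Q[:,2],[50,99]))
s=robot.snapshot("wrist"); save("w2",s["img"]); W=wcloud(s); P=W.reshape(-1,3)
Q=P[(P[:,2]>.018)&(P[:,2]<.04)&(abs(P[:,0]-.4287)<.06)&(abs(P[:,1]+.2428)<.09)]
print("grater",len(Q),cv2.minAreaRect(Q[:,:2].astype(np.float32)))
E
```

```text
{'clock': np.float64(1.15), 'position': array([ 0.4296, -0.2422,  0.1612]), 'tool_rot': array([2.3517e+00, 2.0822e+00, 6.0000e-04]), 'finger_gap': np.float64(0.0881)}
table 0.001304094275837664
1301 ((0.5234357118606567, 0.009098701179027557), (0.1580316424369812, 0.0629822164773941), 69.2930908203125) [0.06311346 0.06947449]
2530 ((0.5235736966133118, 0.009372256696224213), (0.16037806868553162, 0.06871707737445831), 69.12017059326172) [0.0746492 0.0822636]
886 ((0.5227006673812866, 0.010179951786994934), (0.1559346318244934, 0.06257314234972), 70.5131607055664) [0.0632146  0.06794901]
grater 9208 ((0.4296039342880249, -0.24137863516807556), (0.13267208635807037, 0.0524461455643177), 83.39543914794922)
```

View pics/w2.png

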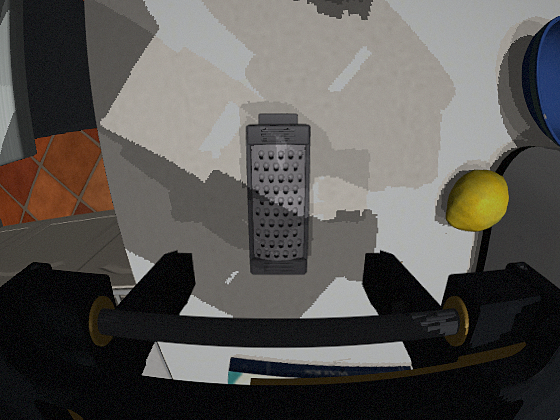

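The wrist view shows the grater at (279,198), centred and in line between the fingers. I'll go down and grip.

Request:
send_rows([
  {"x":0,"y":0,"z":2,"rx":0,"ry":0,"rz":-0.003,"grip":100},
  {"x":0,"y":0,"z":5,"rx":0,"ry":0,"rz":-0.003,"grip":100},
  {"x":0,"y":0,"z":8,"rx":0,"ry":0,"rz":-0.003,"grip":100},
  {"x":0,"y":0,"z":11,"rx":0,"ry":0,"rz":-0.003,"grip":100},
  {"x":0,"y":0,"z":13,"rx":0,"ry":0,"rz":-0.003,"grip":100},
  {"x":0,"y":0,"z":13.7,"rx":0,"ry":0,"rz":-0.003,"grip":100},
  {"x":0,"y":0,"z":13.7,"rx":0,"ry":0,"rz":-0.003,"grip":100},
  {"x":0,"y":0,"z":13.7,"rx":0,"ry":0,"rz":-0.003,"grip":50},
  {"x":0,"y":0,"z":13.7,"rx":0,"ry":0,"rz":-0.003,"grip":40},
  {"x":0,"y":0,"z":13.7,"rx":0,"ry":0,"rz":-0.003,"grip":30},
  {"x":0,"y":0,"z":13.7,"rx":0,"ry":0,"rz":-0.003,"grip":30},
  {"x":0,"y":0,"z":13.7,"rx":0,"ry":0,"rz":-0.003,"grip":30},
  {"x":0,"y":0,"z":13.7,"rx":0,"ry":0,"rz":-0.003,"grip":30},
  {"x":0,"y":0,"z":13.7,"rx":0,"ry":0,"rz":-0.003,"grip":30},
], newtons=40)

```text
clock: 2.6
position: [0.4291, -0.2431, 0.024]
tool_rot: [2.349, 2.085, 0.0]
wrist_force: [-1.0, 1.2, 5.9]
finger_gap: 0.0516
grip_force: 40.0
```

Request:
send_rows([
  {"x":0,"y":0,"z":-1,"rx":0,"ry":0,"rz":0,"grip":30},
  {"x":0,"y":0,"z":-4,"rx":0,"ry":0,"rz":0,"grip":30},
  {"x":0,"y":0,"z":-8,"rx":0,"ry":0,"rz":0,"grip":30},
  {"x":1,"y":0.4,"z":-12,"rx":0,"ry":0,"rz":0.02,"grip":30},
  {"x":4,"y":1.6,"z":-15,"rx":0,"ry":0,"rz":0.08,"grip":30},
  {"x":8,"y":3.2,"z":-17,"rx":0,"ry":0,"rz":0.14,"grip":30},
  {"x":12,"y":5,"z":-18,"rx":0,"ry":0,"rz":0.2,"grip":30},
  {"x":14.5,"y":6,"z":-18,"rx":0,"ry":0,"rz":0.23,"grip":30},
  {"x":15.2,"y":6.4,"z":-18,"rx":0,"ry":0,"rz":0.24,"grip":30},
  {"x":15.2,"y":6.4,"z":-18,"rx":0,"ry":0,"rz":0.24,"grip":30},
  {"x":15.2,"y":6.4,"z":-18,"rx":0,"ry":0,"rz":0.24,"grip":30},
])

```text
clock: 3.7
position: [0.5101, -0.1005, 0.2035]
tool_rot: [-2.582, -1.789, 0.001]
wrist_force: [0.0, 0.3, -1.9]
finger_gap: 0.0513
grip_force: 40.0
```

```bash
python3 - <<'E'
from h import *
from scipy.spatial.transform import Rotation as R
o=robot.observe(); print({k:np.round(o[k],4) for k in("clock","position","tool_rot","finger_gap","wrist_force","grip_force")})
print(R.from_rotvec(o["tool_rot"]).as_matrix().round(4))
s=robot.snapshot("wrist"); save("w3",s["img"]); np.savez("w3.npz",**s)
E
```

```text
{'clock': np.float64(3.7), 'position': array([ 0.5101, -0.1005,  0.2035]), 'tool_rot': array([-2.5821e+00, -1.7886e+00,  1.2000e-03]), 'finger_gap': np.float64(0.0513), 'wrist_force': array([ 0.0087,  0.3421, -1.8664]), 'grip_force': np.float64(39.9997)}
[[ 3.515e-01  9.362e-01 -9.000e-04]
 [ 9.362e-01 -3.515e-01  0.000e+00]
 [-3.000e-04 -8.000e-04 -1.000e+00]]
```

View pics/w3.png

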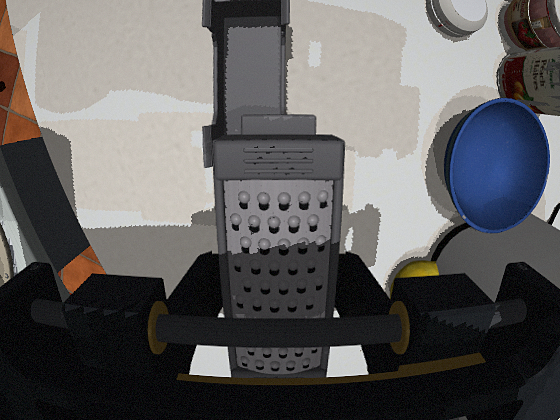

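The grater is held squarely at (278,255), with the tub's near end partly visible at (245,80). I'll work out the tub and the grater in the tool frame from wrist data, so any camera bias cancels.

```bash
python3 - <<'E'
from h import *
from scipy.spatial.transform import Rotation as R
o=robot.observe(); T=R.from_rotvec(o["tool_rot"]).as_matrix()
L=((wcloud(dict(np.load("w3.npz"))).reshape(-1,3))-o["position"])@T
g=L[(abs(L[:,1])<.04)&(abs(L[:,0])<.085)&(L[:,2]>-.012)&(L[:,2]<.03)]
top=g[g[:,2]<0.0]; print("top",len(top),np.percentile(top,[.2,2,50,98,99.8],axis=0).round(4).tolist())
e=top[(top[:,0]>.045)]; print("end zone y",np.percentile(e[:,1],[.5,99.5]).round(4), "rect",cv2.minAreaRect(e[:,:2].astype(np.float32)))
print("end z by x",[(a,np.median(g[abs(g[:,0]-a)<.002][:,2]).round(4)) for a in (.05,.055,.06,.064)])
lip=g[(g[:,0]>.066)]; print("lip",len(lip),np.percentile(lip,[1,50,99],axis=0).round(4).tolist())
# tub in w1, along its own axes
W=wcloud(dict(np.load("w1.npz")))[80:270,205:355].reshape(-1,3)
for ang in (68.5,69.4,70.3):
    c,sn=np.cos(np.radians(ang)),np.sin(np.radians(ang)); ey=np.array([c,sn]);ex=np.array([sn,-c])
    for lo,hi in ((.055,.068),(.071,.084)):
        Q=W[(W[:,2]>lo)&(W[:,2]<hi)]; q=Q[:,:2]-[.523,.0085]; a=q@ex;b=q@ey
        print(ang,lo,"x at +end",np.percentile(a[b>.04],[1,99]).round(4),"x at -end",np.percentile(a[b<-.04],[1,99]).round(4),"y",np.percentile(b,[.5,99.5]).round(4),"y cheeks",np.percentile(b[abs(a)>.024],[1,99]).round(4) )
E
```

```text
top 26336 [[-0.0514, -0.0383, -0.0115], [-0.0484, -0.0271, -0.0091], [0.0269, -0.0003, -0.0064], [0.067, 0.0267, -0.0018], [0.0681, 0.0382, -0.0004]]
end zone y [-0.0257  0.0253] rect ((0.05663509666919708, -0.0001682806760072708), (0.05237802118062973, 0.023242972791194916), 89.97664642333984)
end z by x [(0.05, np.float64(-0.0056)), (0.055, np.float64(-0.0073)), (0.06, np.float64(-0.0074)), (0.064, np.float64(-0.0074))]
lip 2872 [[0.0661, -0.0242, -0.008], [0.0685, -0.0003, 0.018], [0.077, 0.0236, 0.0205]]
68.5 0.055 x at +end [-0.0278  0.0275] x at -end [-0.0265  0.0288] y [-0.0755  0.0753] y cheeks [-0.0719  0.0748]
68.5 0.071 x at +end [-0.0345  0.0333] x at -end [-0.0333  0.035 ] y [-0.0776  0.0807] y cheeks [-0.0717  0.0742]
69.4 0.055 x at +end [-0.0269  0.0284] x at -end [-0.0275  0.028 ] y [-0.0755  0.0751] y cheeks [-0.0723  0.0748]
69.4 0.071 x at +end [-0.0336  0.0342] x at -end [-0.0341  0.0341] y [-0.0775  0.0807] y cheeks [-0.0716  0.0741]
70.3 0.055 x at +end [-0.0258  0.0294] x at -end [-0.0283  0.0272] y [-0.0755  0.0755] y cheeks [-0.0724  0.0745]
70.3 0.071 x at +end [-0.0327  0.0353] x at -end [-0.035   0.0332] y [-0.0775  0.0806] y cheeks [-0.0717  0.0741]
```

Request:
send_rows([
  {"x":2,"y":-0.5,"z":0,"rx":0,"ry":0,"rz":0,"grip":30},
  {"x":5,"y":-1.2,"z":0,"rx":0,"ry":0,"rz":0,"grip":30},
  {"x":8.5,"y":-2.1,"z":0.5,"rx":0,"ry":0,"rz":0,"grip":30},
  {"x":10.2,"y":-2.5,"z":1.5,"rx":0,"ry":0,"rz":0,"grip":30},
  {"x":10.6,"y":-2.57,"z":3.5,"rx":0,"ry":0,"rz":0,"grip":30},
  {"x":10.61,"y":-2.57,"z":6,"rx":0,"ry":0,"rz":0,"grip":30},
  {"x":10.61,"y":-2.57,"z":8,"rx":0,"ry":0,"rz":0,"grip":30},
  {"x":10.61,"y":-2.57,"z":8.8,"rx":0,"ry":0,"rz":0,"grip":30},
  {"x":10.61,"y":-2.57,"z":8.8,"rx":0,"ry":0,"rz":0,"grip":30},
  {"x":10.61,"y":-2.57,"z":8.8,"rx":0,"ry":0,"rz":0,"grip":30},
])

```text
clock: 4.75
position: [0.5242, 0.0081, 0.1166]
tool_rot: [2.582, 1.788, 0.001]
wrist_force: [-0.1, 0.3, -0.8]
finger_gap: 0.0519
grip_force: 40.0
```

```bash
python3 - <<'E'
from h import *
from scipy.spatial.transform import Rotation as R
o=robot.observe(); print({k:np.round(o[k],4) for k in("clock","position","tool_rot","wrist_force")})
T=R.from_rotvec(o["tool_rot"]).as_matrix(); print(T.round(4))
s=robot.snapshot("wrist"); np.savez("w4.npz",**s); save("w4",cv2.resize(s["img"][20:320,130:430],(600,600)))
E
```

```text
{'clock': np.float64(4.75), 'position': array([0.5242, 0.0081, 0.1166]), 'tool_rot': array([2.5822e+00, 1.7878e+00, 1.2000e-03]), 'wrist_force': array([-0.1063,  0.315 , -0.8143])}
[[ 3.52e-01  9.36e-01  1.20e-03]
 [ 9.36e-01 -3.52e-01 -3.00e-04]
 [ 1.00e-04  1.20e-03 -1.00e+00]]
```

View pics/w4.png

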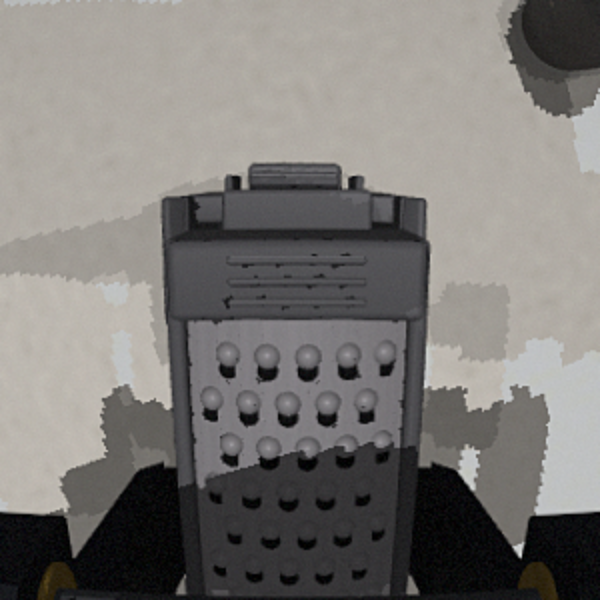

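The hook tongue (295), the lip (296) and the cheeks (295) line up, with the top about 0.5 mm too far right. I'll correct that and descend slowly.

Request:
send_rows([
  {"x":-0.02,"y":-0.06,"z":0.3,"rx":0,"ry":0,"rz":0,"grip":30},
  {"x":-0.02,"y":-0.06,"z":0.6,"rx":0,"ry":0,"rz":0,"grip":30},
  {"x":-0.02,"y":-0.06,"z":0.9,"rx":0,"ry":0,"rz":0,"grip":30},
  {"x":-0.02,"y":-0.06,"z":1.1,"rx":0,"ry":0,"rz":0,"grip":30},
  {"x":-0.02,"y":-0.06,"z":1.3,"rx":0,"ry":0,"rz":0,"grip":30},
  {"x":-0.02,"y":-0.06,"z":1.5,"rx":0,"ry":0,"rz":0,"grip":30},
  {"x":-0.02,"y":-0.06,"z":1.5,"rx":0,"ry":0,"rz":0,"grip":30},
  {"x":-0.02,"y":-0.06,"z":1.5,"rx":0,"ry":0,"rz":0,"grip":30},
], newtons=60)

```text
clock: 5.6
position: [0.5232, 0.0085, 0.1007]
tool_rot: [2.582, 1.789, -0.0]
wrist_force: [-0.3, -1.0, -1.1]
finger_gap: 0.0515
grip_force: 60.0
```

Request:
send_rows([
  {"x":0,"y":0,"z":0.1,"rx":0,"ry":0,"rz":0,"grip":30},
  {"x":0,"y":0,"z":0.2,"rx":0,"ry":0,"rz":0,"grip":30},
  {"x":0,"y":0,"z":0.3,"rx":0,"ry":0,"rz":0,"grip":30},
  {"x":0,"y":0,"z":0.4,"rx":0,"ry":0,"rz":0,"grip":30},
  {"x":0,"y":0,"z":0.4,"rx":0,"ry":0,"rz":0,"grip":30},
])

```text
clock: 6.1
position: [0.5234, 0.0087, 0.0969]
tool_rot: [2.582, 1.789, 0.001]
wrist_force: [0.7, -1.5, 3.4]
finger_gap: 0.0515
grip_force: 60.0
```

Request:
send_rows([
  {"x":0,"y":0,"z":0.1,"rx":0,"ry":0,"rz":0,"grip":30},
  {"x":0,"y":0,"z":0.2,"rx":0,"ry":0,"rz":0,"grip":30},
  {"x":0,"y":0,"z":0.3,"rx":0,"ry":0,"rz":0,"grip":30},
  {"x":0,"y":0,"z":0.3,"rx":0,"ry":0,"rz":0,"grip":30},
])

```text
clock: 6.5
position: [0.5235, 0.0087, 0.094]
tool_rot: [2.582, 1.788, 0.002]
wrist_force: [0.2, -1.7, 5.4]
finger_gap: 0.052
grip_force: 60.0
```

Request:
send_rows([
  {"x":0,"y":0,"z":0.1,"rx":0,"ry":0,"rz":0,"grip":30},
  {"x":0,"y":0,"z":0.2,"rx":0,"ry":0,"rz":0,"grip":30},
  {"x":0,"y":0,"z":0.3,"rx":0,"ry":0,"rz":0,"grip":30},
  {"x":0,"y":0,"z":0.3,"rx":0,"ry":0,"rz":0,"grip":30},
])

```text
clock: 6.9
position: [0.5233, 0.0086, 0.0907]
tool_rot: [2.582, 1.789, 0.0]
wrist_force: [0.8, -0.6, 3.6]
finger_gap: 0.0513
grip_force: 60.0
```

Request:
send_rows([
  {"x":0,"y":0,"z":0.05,"rx":0,"ry":0,"rz":0,"grip":30},
  {"x":0,"y":0,"z":0.1,"rx":0,"ry":0,"rz":0,"grip":30},
  {"x":0,"y":0,"z":0.1,"rx":0,"ry":0,"rz":0,"grip":30},
])

```text
clock: 7.2
position: [0.5233, 0.0086, 0.0898]
tool_rot: [2.582, 1.789, 0.0]
wrist_force: [0.4, -1.7, 4.7]
finger_gap: 0.0513
grip_force: 60.0
```

Request:
send_rows([
  {"x":0,"y":0,"z":0.05,"rx":0,"ry":0,"rz":0,"grip":30},
  {"x":0,"y":0,"z":0.1,"rx":0,"ry":0,"rz":0,"grip":30},
  {"x":0,"y":0,"z":0.1,"rx":0,"ry":0,"rz":0,"grip":30},
])

```text
clock: 7.5
position: [0.5233, 0.0085, 0.0892]
tool_rot: [2.582, 1.789, 0.0]
wrist_force: [-0.9, -1.4, 10.1]
finger_gap: 0.0513
grip_force: 60.0
```

Request:
send_rows([
  {"x":0,"y":0,"z":0.05,"rx":0,"ry":0,"rz":0,"grip":30},
  {"x":0,"y":0,"z":0.05,"rx":0,"ry":0,"rz":0,"grip":30},
])

```text
clock: 7.7
position: [0.5233, 0.0086, 0.0889]
tool_rot: [2.581, 1.789, 0.0]
wrist_force: [-3.8, -0.5, 11.2]
finger_gap: 0.0515
grip_force: 60.0
```

Request:
send_rows([
  {"x":0,"y":0,"z":0.05,"rx":0,"ry":0,"rz":0,"grip":30},
  {"x":0,"y":0,"z":0.05,"rx":0,"ry":0,"rz":0,"grip":30},
])

```text
clock: 7.9
position: [0.5233, 0.0086, 0.0886]
tool_rot: [2.581, 1.789, 0.0]
wrist_force: [-2.7, -1.6, 14.1]
finger_gap: 0.0514
grip_force: 60.0
```

```bash
python3 - <<'E'
from h import *
from scipy.spatial.transform import Rotation as R
o=robot.observe(); T=R.from_rotvec(o["tool_rot"]).as_matrix(); print(o["wrist_force"],o["torque"],o["position"])
s=robot.snapshot("wrist"); np.savez("w5.npz",**s); save("w5",cv2.resize(s["img"][80:230,180:380],(800,600)))
for f in("w4.npz","w5.npz"):
    L=(wcloud(dict(np.load(f))).reshape(-1,3)-o["position"])@T
    q=L[(abs(L[:,1])<.02)&(L[:,0]>.05)&(L[:,0]<.1)]
    print(f,[(a,np.nanmedian(q[abs(q[:,0]-a)<.0012][:,2]).round(4)) for a in (.056,.062,.07,.073,.076,.079,.082,.085)])
E
```

```text
[-2.65128735 -1.63406546 14.07944579] [-0.50161673  0.66076371  0.0540247 ] [0.52333636 0.00855684 0.08863764]
w4.npz [(0.056, np.float64(-0.0356)), (0.062, np.float64(-0.0353)), (0.07, np.float64(-0.0093)), (0.073, np.float64(-0.0093)), (0.076, np.float64(-0.0088)), (0.079, np.float64(0.0089)), (0.082, np.float64(0.0556)), (0.085, np.float64(0.087))]
w5.npz [(0.056, np.float64(-0.0083)), (0.062, np.float64(-0.0081)), (0.07, np.float64(0.018)), (0.073, np.float64(0.018)), (0.076, np.float64(0.0179)), (0.079, np.float64(0.0136)), (0.082, np.float64(0.0091)), (0.085, np.float64(0.0088))]
```

View pics/w5.png

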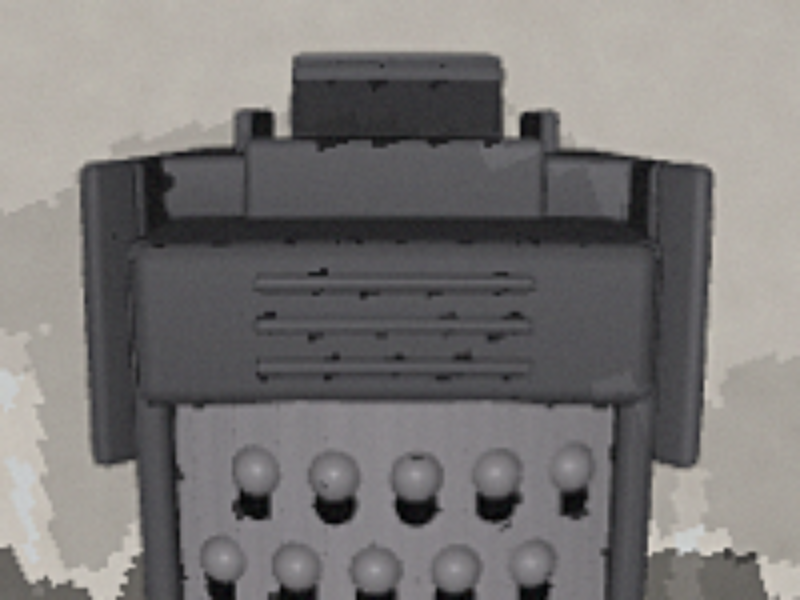

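The +y hook (400,100) still stands bent outside the lip (395,180), so it hasn't clicked. I'll press further in small steps.

Request:
send_rows([
  {"x":0,"y":0,"z":0.04,"rx":0,"ry":0,"rz":0,"grip":30},
  {"x":0,"y":0,"z":0.04,"rx":0,"ry":0,"rz":0,"grip":30},
])

```text
clock: 8.15
position: [0.5233, 0.0086, 0.0883]
tool_rot: [2.581, 1.789, 0.0]
wrist_force: [-3.3, -0.5, 15.0]
finger_gap: 0.0513
grip_force: 60.0
```

Request:
send_rows([
  {"x":0,"y":0,"z":0.05,"rx":0,"ry":0,"rz":0,"grip":30},
  {"x":0,"y":0,"z":0.05,"rx":0,"ry":0,"rz":0,"grip":30},
])

```text
clock: 8.35
position: [0.5234, 0.0086, 0.088]
tool_rot: [2.581, 1.789, 0.0]
wrist_force: [-4.2, -0.8, 17.7]
finger_gap: 0.0515
grip_force: 60.0
```

```bash
python3 - <<'E'
from h import *
from scipy.spatial.transform import Rotation as R
o=robot.observe(); T=R.from_rotvec(o["tool_rot"]).as_matrix(); print(o["wrist_force"],T.T@o["torque"],o["position"])
s=robot.snapshot("wrist"); np.savez("w6.npz",**s); save("w6",cv2.resize(s["img"][80:230,180:380],(800,600)))
L=(wcloud(s).reshape(-1,3)-o["position"])@T
q=L[(abs(L[:,1])<.02)&(L[:,0]>.05)&(L[:,0]<.1)]
print([(a,np.nanmedian(q[abs(q[:,0]-a)<.0012][:,2]).round(4)) for a in (.056,.062,.07,.073,.076,.079,.082,.085)])
d=s["img"].astype(int)-np.load("w5.npz")["img"]; print("diff hook/elsewhere",abs(d[90:118,250:308]).mean(),abs(d[20:60,100:200]).mean())
E
```

```text
[-4.21129094 -0.83981242 17.72302902] [ 0.71336628 -0.75204857 -0.08302768] [0.52335817 0.0086045  0.08803149]
[(0.056, np.float64(-0.0082)), (0.062, np.float64(-0.0081)), (0.07, np.float64(0.0181)), (0.073, np.float64(0.0174)), (0.076, np.float64(0.0097)), (0.079, np.float64(0.0079)), (0.082, np.float64(0.055)), (0.085, np.float64(0.0868))]
diff hook/elsewhere 41.83743842364532 2.8899166666666667
```

The +y end has clicked: at the lip (x=0.076) the nose now shows above it. Next I check the -y end from the side camera.

```bash
python3 - <<'E'
from h import *
s=robot.snapshot("side"); np.savez("s6.npz",**s); t=robot.snapshot("scene")
a=cv2.resize(s["img"][185:265,225:305],(400,400),interpolation=cv2.INTER_CUBIC); b=cv2.resize(t["img"][190:270,240:320],(400,400),interpolation=cv2.INTER_CUBIC)
save("ss6",np.hstack([a,b]))
E
```

```text
(no output)
```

View pics/ss6.png

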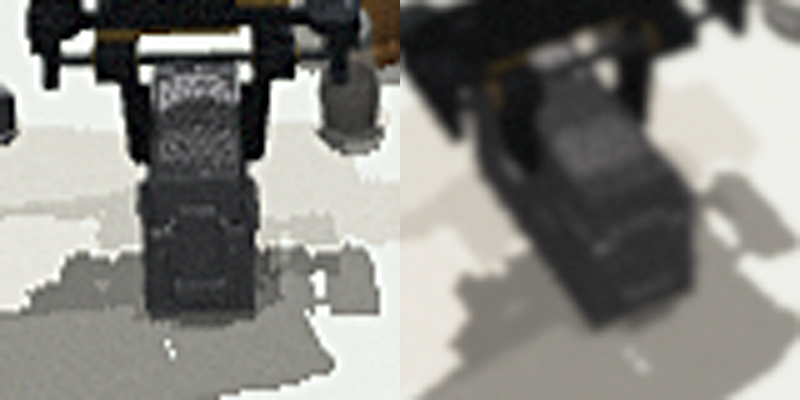

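Request:
send_rows([
  {"x":0,"y":0,"z":0.04,"rx":0,"ry":0,"rz":0,"grip":30},
  {"x":0,"y":0,"z":0.04,"rx":0,"ry":0,"rz":0,"grip":30},
])

```text
clock: 8.7
position: [0.5234, 0.0086, 0.0878]
tool_rot: [2.581, 1.789, 0.0]
wrist_force: [-5.5, -0.3, 19.9]
finger_gap: 0.0516
grip_force: 60.0
```

Request:
send_rows([
  {"x":0,"y":0,"z":-0.05,"rx":0,"ry":0,"rz":0,"grip":30},
  {"x":0,"y":0,"z":-0.05,"rx":0,"ry":0,"rz":0,"grip":80},
  {"x":0,"y":0,"z":-0.05,"rx":0,"ry":0,"rz":0,"grip":100},
  {"x":0,"y":0,"z":-0.05,"rx":0,"ry":0,"rz":0,"grip":100},
  {"x":0,"y":0,"z":-0.05,"rx":0,"ry":0,"rz":0,"grip":100},
  {"x":0,"y":0,"z":-1,"rx":0,"ry":0,"rz":0,"grip":100},
  {"x":0,"y":0,"z":-4,"rx":0,"ry":0,"rz":0,"grip":100},
  {"x":0,"y":0,"z":-8,"rx":0,"ry":0,"rz":0,"grip":100},
  {"x":0,"y":0,"z":-12,"rx":0,"ry":0,"rz":0,"grip":100},
  {"x":-2,"y":0,"z":-15,"rx":0,"ry":0,"rz":0,"grip":100},
  {"x":-4,"y":0,"z":-16,"rx":0,"ry":0,"rz":0,"grip":100},
  {"x":-5,"y":0,"z":-16,"rx":0,"ry":0,"rz":0,"grip":100},
  {"x":-5,"y":0,"z":-16,"rx":0,"ry":0,"rz":0,"grip":100},
])

```text
clock: 10.0
position: [0.5052, -0.0387, 0.2461]
tool_rot: [-2.583, -1.787, 0.001]
wrist_force: [-0.3, -0.5, -0.1]
finger_gap: 0.0882
grip_force: 0.0
```

```bash
python3 - <<'E'
from h import *
from scipy.spatial.transform import Rotation as R
o=robot.observe(); T=R.from_rotvec(o["tool_rot"]).as_matrix(); print(o["wrist_force"],o["position"])
s=robot.snapshot("wrist"); np.savez("w7.npz",**s); save("w7",cv2.resize(s["img"][0:300,130:430],(600,600)))
c,sn=np.cos(np.radians(69.4)),np.sin(np.radians(69.4))
P=wcloud(s).reshape(-1,3); q=P[:,:2]-[.5237,.0097]; a=q@[sn,-c]; b=q@[c,sn]
m=(abs(a)<.009)
for y in (.056,.062,.07,.073,.075,.077,.079,.081):
    print(y,*[(np.nanmedian(P[m&(abs(b-k*y)<.001)][:,2]).round(4)) for k in (1,-1)])
f=(abs(a)<.023)&(P[:,2]>.088)&(abs(b)>.052)&(abs(b)<.0655); C=np.c_[b,a,np.ones_like(a)][f]; print("plane",np.linalg.lstsq(C,P[f][:,2],rcond=None)[0])
g=np.c_[a,b][(P[:,2]>.086)&(abs(a)<.03)&(abs(b)<.07)]; print(cv2.minAreaRect(g.astype(np.float32)))
E
```

```text
[-0.28454123 -0.46839336 -0.07426319] [ 0.50519138 -0.03874163  0.24613636]
0.056 0.0962 0.0965
0.062 0.0969 0.0969
0.07 0.0704 nan
0.073 0.076 0.0748
0.075 0.0795 0.0782
0.077 0.0817 0.0813
0.079 0.0791 0.0816
0.081 nan nan
plane [4.67310534e-05 1.31491419e-03 9.65384280e-02]
((-0.0003427807241678238, 0.0006075203418731689), (0.06000620499253273, 0.13212348520755768), 0.6799116134643555)
  return np.nanmean(a, axis, out=out, keepdims=keepdims)
```

View pics/w7.png

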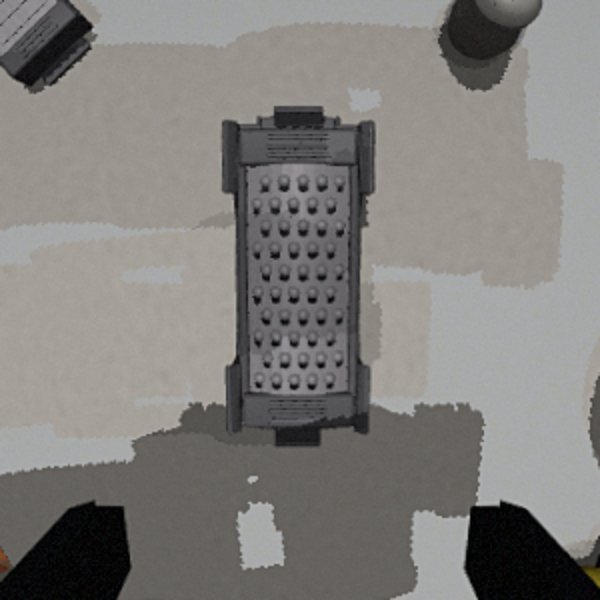

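The top is level: the ends differ by less than 0.3 mm and the slope is about 0. Both hook noses (300,117 and 298,437) overlap the lips with matching profiles, so both ends have clicked. The arm is clear, so I'm handing in.

```bash
python3 -c "
from bench import robot; print(robot.close_job())"
```

```text
the job is handed in; nothing more can be done
None
```

The grating top is on the tub: both hooks look clicked over its lips, it sits level and the gripper has let go; the job was handed in at about 10 s, with no verdict returned.

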